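# Check the plungers of two tool setters

### The arm

A 7-joint arm with a two-finger parallel gripper is mounted at the origin on the work surface. World frame = base frame: x ahead of the robot, y to its left, z up, the work surface at z = 0. Lengths are in mm, angles in rad, forces in N, time in s.
With the tool pointing down it reaches from about 425 to 950 mm from the base axis. Payload 4.7 kg.
Tool frame: the origin (TCP) lies midway between the tips of the shut fingers; the grasp point (between the pads) lies 19 mm behind it; z points along the fingers, y is the line along which they close (so a half turn about z gives the same grasp; the last joint's range is limited). The gripper opens to 85 mm and grips with 20 to 120 N. Pads are 22 mm wide; open, the fingers measure 114 mm over their backs; the gripper's body (76 mm by 85 mm) begins 54 mm behind the grasp point. The pads swing forward as they close: fully open they stand 13 mm farther back than shut.
Start: joints at [1.23, 0.469, -0.049, 1.532, 0.024, 1.141, -0.082], TCP at [207.118, -642.457, 231.335] pointing down, gripper open.
Joint ranges: [-2.59, 2.59], [-0.33, 1.99], [-1.39, 1.29], [0.1, 2.45], [-1.04, 4.18], [0.21, 1.99], [-2.66, 2.66]. Speed limits (rad/s): [2.57, 2.57, 3.14, 3.14, 3.14, 3.14, 3.14].

### API

Orientations are given as [roll, pitch, yaw] about the fixed x, y, z axes, in that order (R = Rz(yaw) Ry(pitch) Rx(roll)).
In Python, from rig import robot, vision, hand_in gives the robot as it stands.
- The arm moves only by the tool send_rows, never from a script. Its argument "moves" is one flat list of numbers, 6 for each row, row after row: the shift along the tool's x, y, z as a fraction of full scale, then the turn, a rotation vector about the tool's x, y, z as a fraction of full scale. A call has exactly 5 rows; each row shifts and turns the commanded pose from where the row before left it, along the tool's axes as they then stand; what a row does not reach is not made up. Full scale, the value 1, is 0.1 m for a shift and 2 pi rad for a turn. A row lasts 1/10 s, in which the tool goes at most 50 mm and 8.59 degrees, less where a joint would pass 70% of its speed; a pose out of reach is approached as far as the arm can. A call with a number of a shift or a turn outside -1 to 1 is refused whole. A call with a gripper value outside its range is refused whole. "gripper" is the closure, from -1 (fully open) to 1 (shut), set as the call begins (left out, the last holds). The fingers move at their own pace and stop on an object; the grip force is fixed at half the most. Time passes only in rows, so rows that do not move let the fingers close, or fill a call up. It gives the time, the measured TCP pose, the force, the opening and the grip force at its end, in the units of the state.
- robot.get_state(): the state, without advancing time (a new reading comes with each control period).
- vision.camera(name): name is "scene" or "top"; returns a dict with "img" (384x512x3 uint8, blue, green, red), "intrinsics" (3x3 intrinsics, pixels), "cam_to_world" (4x4, takes a point from camera to world coordinates). Camera axes: x right, y down, z forward; pixel columns grow to the right and rows downward; lengths in mm; the calibration is good to about 2 mm. A picture is of the moment at which its call begins. There is no depth.
- hand_in(): hands the job in; it is judged then, once.
The state is a dict: "time_s": time; "qpos": joint angles; "joint_vel": joint speeds; "effort": joint torques, N m; "tcp_pos": TCP position; "orientation": TCP orientation; "force": force on the tool from outside, world axes, zero at the start; "torque": the same for the moment, N m; "width": opening from 0.0 (shut) to 1.0 (fully open); "finger_force": force on a finger pad.
Only numpy, scipy, OpenCV 4.12 (cv2) and the standard library are available. Lean on these libraries where they do the work, as an engineer would, in place of code of your own. Each camera call takes 0.05 s, during which the arm holds its last target. There are 200 camera calls.

### The job

Check that two of the three tool setters on the surface plate work freely: with your fingertips gently press the plunger of the lowest setter about half-way down and let it spring back up, then do the same to the highest setter, and withdraw. Do not press a plunger down to its stop, leave the setters standing where they are, and do not touch the middle-height setter, the collet, the steel block or the tool holder.

Things in the scene. Friction and masses are not known exactly. Their poses are not given: they have to be found in the camera images.
- plate: dark granite surface plate, a fixed slab 270 x 440 x 30 mm lying on the bench; origin at the centre of its underside, x and y along its sides. Its top is 30 mm above the bench and everything but the tool holder stands on it.
- short_setter: the lowest of three loose steel tool setters: an upright round body 56 mm in diameter and 40 mm high, about 0.7 kg, with a sprung plunger on top that brings it to 60 mm. Origin at the centre of its underside, z up. The three stand roughly in a row, at least 100 mm apart centre to centre, in any order.
- short_setter_plunger_top (a point): centre of the flat top of the short setter's plunger (a round steel head 30 mm in diameter that stands 20 mm above the body); it moves with the plunger.
- short_setter_plunger (a joint): how far the short setter's plunger is pressed straight down, m: 0 up, 0.012 at its stop. The spring takes about 2 N to start, 5 N at 6 mm, 8 N at the stop, and returns it by itself.
- middle_setter: the middle-height of three loose steel tool setters: an upright round body 56 mm in diameter and 60 mm high, about 0.7 kg, with a sprung plunger on top that brings it to 80 mm. Origin at the centre of its underside, z up. The three stand roughly in a row, at least 100 mm apart centre to centre, in any order.
- middle_setter_plunger_top (a point): centre of the flat top of the middle setter's plunger (a round steel head 30 mm in diameter that stands 20 mm above the body); it moves with the plunger.
- middle_setter_plunger (a joint): how far the middle setter's plunger is pressed straight down, m: 0 up, 0.012 at its stop. The spring takes about 2 N to start, 5 N at 6 mm, 8 N at the stop, and returns it by itself.
- tall_setter: the highest of three loose steel tool setters: an upright round body 56 mm in diameter and 80 mm high, about 0.7 kg, with a sprung plunger on top that brings it to 100 mm. Origin at the centre of its underside, z up. The three stand roughly in a row, at least 100 mm apart centre to centre, in any order.
- tall_setter_plunger_top (a point): centre of the flat top of the tall setter's plunger (a round steel head 30 mm in diameter that stands 20 mm above the body); it moves with the plunger.
- tall_setter_plunger (a joint): how far the tall setter's plunger is pressed straight down, m: 0 up, 0.012 at its stop. The spring takes about 2 N to start, 5 N at 6 mm, 8 N at the stop, and returns it by itself.
- collet: loose dark steel collet on the plate, round, 32 mm in diameter, 34 mm high; origin at the centre of its underside. To be left alone.
- block: loose ground steel block on the plate, 25 x 75 x 25 mm high; origin at the centre of its underside, its y along its length. To be left alone.
- holder: loose steel tool holder standing on the bench beside the plate, round, 63 mm at its flange, 92 mm high; origin at the centre of its underside. To be left alone.
There are look-alikes about, which are no part of the job. What is shaped like the tall_setter but purple or yellow is not meant.

How it is judged (in metres and radians):
On the way, in this order (a step that is already met when the one before it is completed fails the run):
1. the lowest setter's plunger is pressed at least 3 mm while the highest's is up (value of joint short_setter_plunger above 0.003 m and value of joint tall_setter_plunger below 0.001 m), for 0.1 s.
2. the lowest setter's plunger has sprung back up (value of joint short_setter_plunger below 0.001 m), for 0.1 s.
3. the highest setter's plunger is pressed at least 3 mm while the lowest's is up (value of joint tall_setter_plunger above 0.003 m and value of joint short_setter_plunger below 0.001 m), for 0.1 s.
At the end, for the whole second after the job is handed in: All three plungers are up (within 1 mm), the three setters stand upright and at rest within 10 mm of where they were, and the collet, block and tool holder are within 6 mm of where they were (value of joint each of short_setter_plunger, middle_setter_plunger, tall_setter_plunger below 0.001 m and distance of each of short_setter, middle_setter, tall_setter from where it was at the start of the episode below 0.01 m and angle between each of short_setter, middle_setter, tall_setter's own z axis and vertical below 0.05 rad and linear speed of each of short_setter, middle_setter, tall_setter below 0.02 m/s and distance of each of collet, block, holder from where it was at the start of the episode below 0.006 m); the robot touches nothing.
It fails at once if the lowest or highest setter's plunger is pressed down to its stop (past 11 mm of its 12 mm) (value of joint any of short_setter_plunger, tall_setter_plunger above 0.011 m).
It fails at once if the lowest or highest setter is pushed along, lifted or tipped (shifted over 10 mm or tilted over 0.12 rad) (distance of any of short_setter, tall_setter from where it was at the start of the episode above 0.01 m or angle between any of short_setter, tall_setter's own z axis and vertical above 0.12 rad).
It fails at once if the lowest or highest setter is pressed on harder than 25 N (contact force between any of the fingers, the arm and short_setter above 25 N or contact force between any of the fingers, the arm and tall_setter above 25 N).
It fails at once if the middle-height setter is touched or moved (contact force between any of the fingers, the arm and middle_setter above 0.5 N or value of joint middle_setter_plunger above 0.0015 m or distance of middle_setter from where it was at the start of the episode above 0.006 m).
It fails at once if the collet, the block or the tool holder is touched or moved (contact force between any of the fingers, the arm and collet above 0.5 N or distance of any of collet, block, holder from where it was at the start of the episode above 0.006 m or contact force between any of the fingers, the arm and block above 0.5 N or contact force between any of the fingers, the arm and holder above 0.5 N).
It also fails if it takes over 38 s, if anything falls off the work surface, if the arm or the gripper's body presses on something with over 40 N, if the wrist force passes 120 N, or if a joint passes its speed limit or range.

## Working session

There is one attempt and no reset: what is moved stays moved. The work goes in short steps, Python scripts to look and compute and a tool call to move; the robot and the scene stay as the last step left them, time stands still between calls to the robot, and variables do not carry over. Pictures are saved under pics/ and viewed, at most 10 in all, crops included, and the job is handed in when it is done.

Besides the shell and the picture viewer there is one more tool, called as name(argument=value, ...) on one line, values as JSON. send_rows: Moves the arm, as the interface text tells. Shift numbers are shares of 0.1 m and turn numbers shares of 2 pi rad, none past 1 either way. Its arguments: {"type":"object","properties":{"moves":{"type":"array"},"gripper":{"type":"number"}},"required":["moves"]}

```bash
mkdir -p pics
python3 - <<'E'
from rig import robot, vision
import cv2,pickle
d={}
for n in("top","scene"):
    c=vision.camera(n);d[n]=c;cv2.imwrite(f"pics/{n}0.png",c["img"])
    print(n,c["intrinsics"].round(1).tolist(),c["cam_to_world"].round(3).tolist())
pickle.dump(d,open("c0.pkl","wb"))
s=robot.get_state();print(s["time_s"],s["tcp_pos"],s["orientation"],s["force"],s["width"])
E
```

```text
top [[358.5, 0.0, 254.0], [0.0, 358.5, 197.3], [0.0, 0.0, 1.0]] [[-0.018, -0.993, 0.117, 437.2], [-1.0, 0.016, -0.016, 136.562], [0.014, -0.117, -0.993, 936.618], [0.0, 0.0, 0.0, 1.0]]
scene [[492.4, 0.0, 254.3], [0.0, 492.4, 195.4], [0.0, 0.0, 1.0]] [[0.754, 0.397, -0.523, 1051.94], [0.657, -0.432, 0.618, -482.041], [0.019, -0.81, -0.586, 691.446], [0.0, 0.0, 0.0, 1.0]]
0.1 [ 206.93567548 -641.95941843  230.37030626] [-3.13986220e+00  5.53204266e-05  3.11834106e-01] [ 0.32424777  0.10793235 -0.42056057] 0.9986690101671832
```

View pics/top0.png

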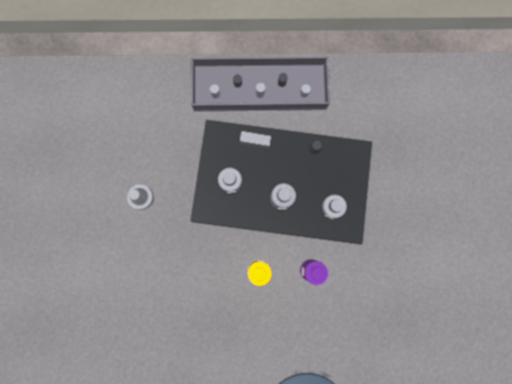

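View pics/scene0.png

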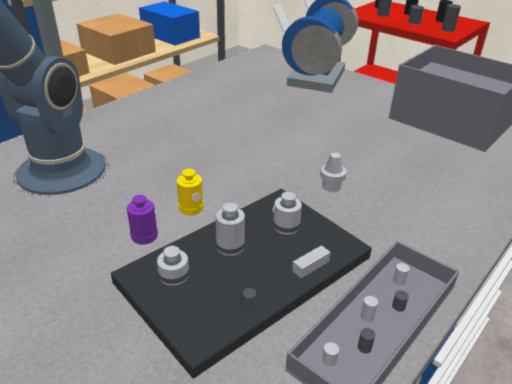

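The top view shows setters at (230,180), (283,196) and (335,206), with yellow (260,273) and purple (316,273) look-alikes off the plate. In the scene view the lowest is at (172,262), the tallest at (230,226) and the middle one at (288,210). Next I'll take close crops.

Run:
```python
import cv2,pickle,numpy as np
d=pickle.load(open("c0.pkl","rb"))
a=cv2.resize(d["top"]["img"][155:230,205:365],None,fx=5,fy=5,interpolation=cv2.INTER_CUBIC)
b=cv2.resize(d["scene"]["img"][185:285,150:310],None,fx=5,fy=5,interpolation=cv2.INTER_CUBIC)
cv2.imwrite("pics/ct.png",a);cv2.imwrite("pics/cs.png",b)
```

```text
(no output)
```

View pics/ct.png

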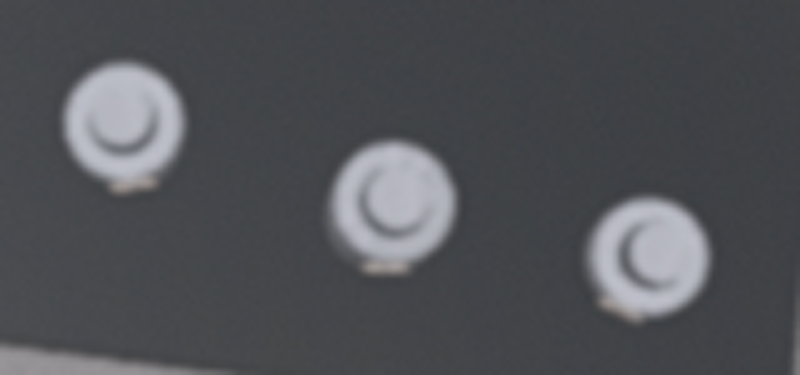

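View pics/cs.png

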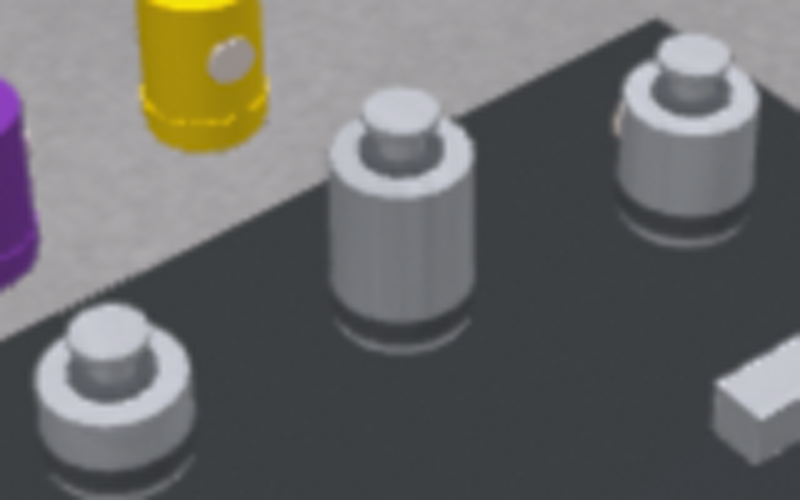

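Crop plunger tops (5x): in the top view, short (660,252), tall (397,198), middle (122,116). In the scene view, short (110,330), tall (402,110), middle (695,55). The candidates are the three steel setters plus the yellow and purple look-alikes. I choose the steel lowest one (scene 172,251; top 337,205) and the steel tallest one (scene 230,207; top 284,194).

```bash
cat > h.py <<'E'
import numpy as np
def ray(c,u,v):
    T=c["cam_to_world"];d=T[:3,:3]@np.linalg.inv(c["intrinsics"])@[u,v,1];return T[:3,3],d/np.linalg.norm(d)
def atz(c,u,v,z):
    o,d=ray(c,u,v);return o+d*(z-o[2])/d[2]
def tri(rs):
    A=sum(np.eye(3)-np.outer(d,d) for o,d in rs);b=sum((np.eye(3)-np.outer(d,d))@o for o,d in rs);return np.linalg.solve(A,b)
E
python3 - <<'E'
import pickle;from h import *
d=pickle.load(open("c0.pkl","rb"));t,s=d["top"],d["scene"]
f=lambda p,o:((p[0]+.5)/5-.5+o[0],(p[1]+.5)/5-.5+o[1])
for n,a,b,z in(("short",(660,252),(110,330),90),("tall",(397,198),(402,110),130),("middle",(122,116),(695,55),110)):
    a=f(a,(205,155));b=f(b,(150,185))
    print(n,atz(t,*a,z).round(1),atz(s,*b,z).round(1),tri([ray(t,*a),ray(s,*b)]).round(1))
for n,u,v in(("coll",317,146),("block",256,139),("plateFR",362,242),("holder",139,195)):print(n,atz(t,u,v,30).round(0))
E
```

```text
short [515.  -73.1  90. ] [516.6 -75.9  90. ] [514.9 -74.1  87.7]
tall [538.   55.5 130. ] [540.7  51.7 130. ] [538.1  54.9 126.9]
middle [581.1 180.9 110. ] [584.4 177.1 110. ] [581.7 181.1 106.5]
coll [675. -44.  30.]
block [696. 114.  30.]
plateFR [ 426. -148.   30.]
holder [554. 414.  30.]
```

send_rows(gripper=1, moves=[0.1,-0.1,0,0,0,0,0.24,-0.22,0,0,0,0,0.24,-0.22,0,0,0,0,0.24,-0.22,0,0,0,0,0.24,-0.22,0,0,0,0])

```text
time_s: 0.6
tcp_pos: [278.9, -514.2, 231.1]
orientation: [-3.141, -0.0, 0.313]
force: [0.6, -0.6, -0.2]
width: 0.146
finger_force: 0.0
```

send_rows(moves=[0.24,-0.22,0,0,0,0,0.24,-0.22,0,0,0,0,0.24,-0.22,0,0,0,0,0.24,-0.22,0,0,0,0,0.24,-0.22,0,0,0,0])

```text
time_s: 1.1
tcp_pos: [358.9, -372.6, 231.2]
orientation: [-3.141, 0.0, 0.313]
force: [0.1, -0.4, 1.4]
width: 0.0
finger_force: 0.0
```

send_rows(moves=[0.24,-0.22,0,0,0,0,0.24,-0.22,0,0,0,0,0.24,-0.22,0,0,0,0,0.2,-0.2,0,0,0,0,0.1,-0.1,0,0,0,0])

```text
time_s: 1.6
tcp_pos: [426.9, -248.5, 231.3]
orientation: [-3.141, -0.0, 0.317]
force: [0.1, -0.1, -1.0]
width: 0.003
finger_force: 0.0
```

```bash
cat > g.py <<'E'
import sys,numpy as np
from rig import robot
from scipy.spatial.transform import Rotation as R
s=robot.get_state();r=R.from_euler("xyz",s["orientation"])
print(s["time_s"],s["tcp_pos"].round(2) if hasattr(s["tcp_pos"],"round") else s["tcp_pos"],np.round(s["orientation"],4),np.round(s["force"],2),s["width"])
print("tool-frame delta mm",r.inv().apply(np.array(list(map(float,sys.argv[1:4])))-s["tcp_pos"]).round(2))
E
python3 g.py 515.5 -74.5 110
```

```text
1.6 [ 426.93 -248.48  231.31] [-3.1407e+00 -5.0000e-04  3.1670e-01] [ 0.09 -0.14 -0.98] 0.002547432402826319
tool-frame delta mm [ 138.29 -137.64  121.49]
```

send_rows(moves=[0.2,-0.2,0.1,0,0,0,0.24,-0.24,0.2,0,0,0,0.24,-0.24,0.2,0,0,0,0.24,-0.24,0.2,0,0,0,0.2,-0.2,0.1,0,0,0])

```text
time_s: 2.1
tcp_pos: [497.3, -108.5, 149.7]
orientation: [-3.14, 0.002, 0.314]
force: [-0.2, -0.1, 0.4]
width: 0.002
finger_force: 0.0
```

send_rows(moves=[0.16,-0.16,0,0,0,0,0.1,-0.1,0,0,0,0,0,0,0,0,0,0,0,0,0,0,0,0,0,0,0,0,0,0])

```text
time_s: 2.6
tcp_pos: [514.5, -80.3, 151.5]
orientation: [3.141, 0.0, 0.31]
force: [0.1, 0.2, 0.9]
width: -0.001
finger_force: 0.0
```

```bash
python3 g.py 515.5 -74.5 110
```

```text
2.6 [514.45 -80.35 151.48] [3.1407e+00 4.0000e-04 3.0960e-01] [0.1  0.24 0.92] -0.0014732986011399061
tool-frame delta mm [ 2.8  -5.29 41.47]
```

send_rows(moves=[0.03,-0.05,0.1,0,0,0,0,0,0.2,0,0,0,0,0,0.12,0,0,0,0,0,0,0,0,0,0,0,0,0,0,0])

```text
time_s: 3.1
tcp_pos: [516.3, -73.3, 109.1]
orientation: [-3.141, 0.0, 0.311]
force: [0.3, 0.7, -0.2]
width: -0.002
finger_force: 0.0
```

```bash
python3 g.py 515.5 -74.5 86
python3 - <<'E'
from rig import vision
import cv2,numpy as np
a=vision.camera("top")["img"][155:255,285:385];b=vision.camera("scene")["img"][195:295,122:222]
f=lambda i:cv2.resize(i,(400,400),interpolation=cv2.INTER_CUBIC)
cv2.imwrite("pics/p1.png",np.hstack([f(a),f(b)]))
E
```

```text
3.1 [516.29 -73.28 109.11] [-3.1414e+00  5.0000e-04  3.1140e-01] [ 0.3   0.71 -0.2 ] -0.0019115875798302129
tool-frame delta mm [-1.12  0.92 23.11]
```

View pics/p1.png

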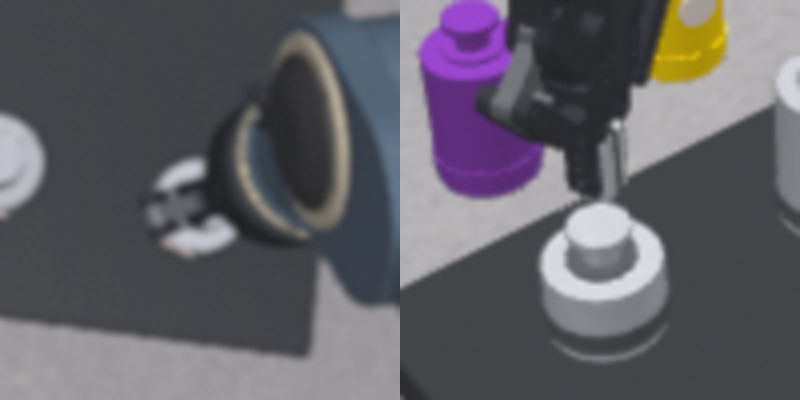

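The fingertips, at crop (598,195), are centred just above the short plunger top at (600,227). The gap matches the 19 mm height difference. Now I'll descend.

send_rows(moves=[-0.01,0.01,0.08,0,0,0,0,0,0.06,0,0,0,0,0,0.02,0,0,0,0,0,0,0,0,0,0,0,0,0,0,0])

```text
time_s: 3.7
tcp_pos: [515.8, -74.4, 93.3]
orientation: [3.142, -0.0, 0.312]
force: [0.3, 0.5, -0.1]
width: 0.007
finger_force: 0.0
```

```bash
python3 g.py 515.5 -74.5 84.5
```

```text
3.7 [515.79 -74.37  93.3 ] [ 3.1416 -0.      0.3118] [ 0.31  0.47 -0.06] 0.007145601201207228
tool-frame delta mm [-0.31  0.04  8.8 ]
```

send_rows(moves=[0,0,0.02,0,0,0,0,0,0.02,0,0,0,0,0,0.01,0,0,0,0,0,0,0,0,0,0,0,0,0,0,0])

```text
time_s: 4.2
tcp_pos: [516.0, -74.4, 88.6]
orientation: [3.141, -0.001, 0.312]
force: [0.6, -0.2, 2.2]
width: -0.001
finger_force: 1.2
```

send_rows(moves=[0,0,0.01,0,0,0,0,0,0.01,0,0,0,0,0,0,0,0,0,0,0,0,0,0,0,0,0,0,0,0,0])

```text
time_s: 4.7
tcp_pos: [516.0, -74.4, 86.5]
orientation: [3.141, -0.001, 0.312]
force: [0.5, 1.0, 4.1]
width: -0.001
finger_force: 1.8
```

send_rows(moves=[0,0,0.01,0,0,0,0,0,0.01,0,0,0,0,0,0,0,0,0,0,0,0,0,0,0,0,0,0,0,0,0])

```text
time_s: 5.2
tcp_pos: [516.0, -74.4, 84.4]
orientation: [3.141, -0.001, 0.312]
force: [1.1, 1.0, 4.0]
width: 0.001
finger_force: 2.3
```

Run:
```python
from rig import robot,vision
import numpy as np,cv2
z=[]
for i in range(2):
    s=robot.get_state();z.append([s["force"][2],s["tcp_pos"][2]]);c=vision.camera("scene")["img"]
print(np.round(z,2))
cv2.imwrite("pics/p2.png",cv2.resize(c[215:295,132:232],(750,600),interpolation=cv2.INTER_CUBIC))
```

```text
[[ 3.98 84.45]
 [ 4.34 84.44]]
```

View pics/p2.png

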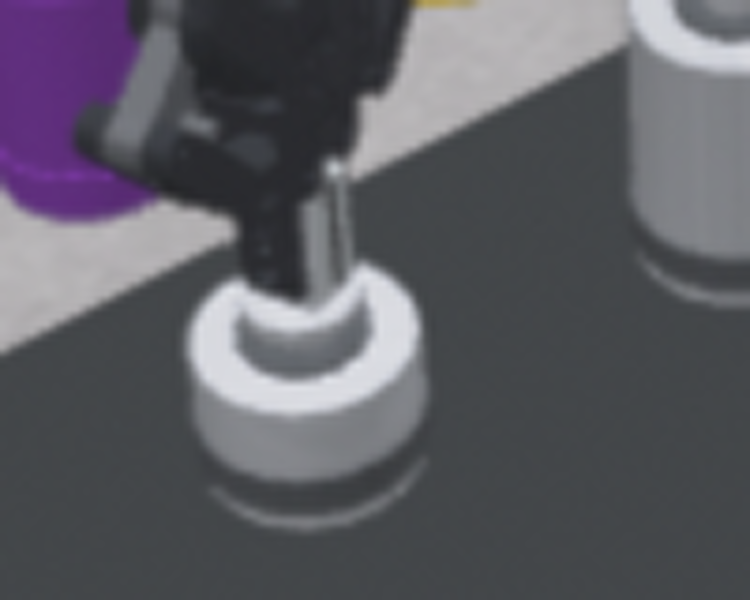

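The fingertips are on the plunger head, which is pressed about 5–6 mm (force 2.3 N per finger, z 84.4). The setter has not moved. I'll lift, then go to the tall setter.

send_rows(moves=[0,0,-0.05,0,0,0,0,0,-0.1,0,0,0,0,0,-0.2,0,0,0,0,0,-0.3,0,0,0,0,0,-0.2,0,0,0])

```text
time_s: 5.8
tcp_pos: [515.2, -74.3, 170.9]
orientation: [-3.142, 0.001, 0.312]
force: [0.6, 0.1, 0.8]
width: 0.002
finger_force: 0.0
```

send_rows(moves=[0.1,-0.2,0,0,0,0,0.14,-0.26,0,0,0,0,0.14,-0.26,0,0,0,0,0.13,-0.24,0,0,0,0,0.1,-0.19,0,0,0,0])

```text
time_s: 6.3
tcp_pos: [537.5, 55.4, 169.3]
orientation: [-3.141, 0.002, 0.313]
force: [0.8, -1.0, -0.3]
width: -0.005
finger_force: 0.0
```

send_rows(moves=[0,0,0,0,0,0,0,0,0,0,0,0,0,0,0,0,0,0,0,0,0,0,0,0,0,0,0,0,0,0])

```text
time_s: 6.8
tcp_pos: [538.4, 52.6, 169.3]
orientation: [3.141, 0.0, 0.31]
force: [0.9, -0.6, -0.7]
width: 0.001
finger_force: 0.0
```

```bash
python3 g.py 539 54 134
python3 - <<'E'
from rig import vision
import cv2,numpy as np
a=vision.camera("top")["img"][145:245,235:335];b=vision.camera("scene")["img"][165:265,160:260]
f=lambda i:cv2.resize(i,(400,400),interpolation=cv2.INTER_CUBIC)
cv2.imwrite("pics/p3.png",np.hstack([f(a),f(b)]))
E
```

```text
6.8 [538.37  52.59 169.3 ] [3.1412e+00 4.0000e-04 3.1000e-01] [ 0.91 -0.57 -0.74] 0.000896912207703426
tool-frame delta mm [ 1.04 -1.16 35.3 ]
```

View pics/p3.png

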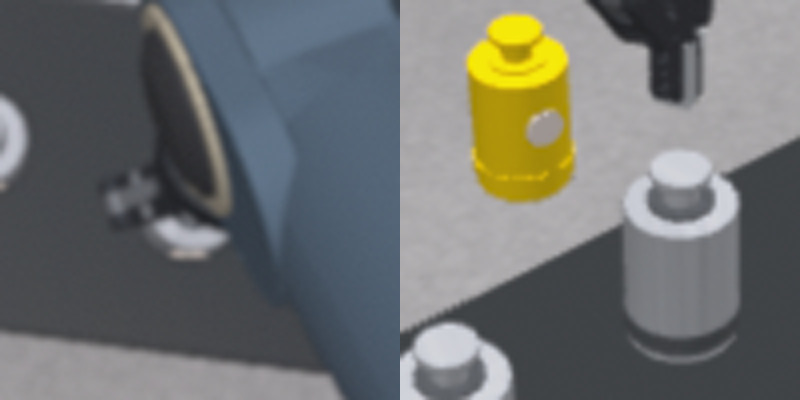

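The fingertips, at (678,103), are above the tall plunger top at (682,170), and the short plunger is back up. I'll descend to just above it.

send_rows(moves=[0.01,-0.01,0.1,0,0,0,0,0,0.15,0,0,0,0,0,0.08,0,0,0,0,0,0.02,0,0,0,0,0,0,0,0,0])

```text
time_s: 7.4
tcp_pos: [539.0, 55.1, 133.9]
orientation: [-3.141, 0.001, 0.312]
force: [1.1, 0.1, 0.5]
width: -0.003
finger_force: 0.0
```

send_rows(moves=[0,0,0.01,0,0,0,0,0,0,0,0,0,0,0,0,0,0,0,0,0,0,0,0,0,0,0,0,0,0,0])

```text
time_s: 7.9
tcp_pos: [539.2, 55.0, 133.5]
orientation: [3.141, -0.0, 0.312]
force: [-0.3, 0.5, -0.9]
width: 0.001
finger_force: 0.0
```

send_rows(moves=[0,0,0.02,0,0,0,0,0,0.02,0,0,0,0,0,0.01,0,0,0,0,0,0,0,0,0,0,0,0,0,0,0])

```text
time_s: 8.4
tcp_pos: [539.3, 55.0, 128.5]
orientation: [3.141, -0.0, 0.312]
force: [-0.7, -0.6, 2.6]
width: 0.002
finger_force: 1.3
```

send_rows(moves=[0,0,0.01,0,0,0,0,0,0.01,0,0,0,0,0,0,0,0,0,0,0,0,0,0,0,0,0,0,0,0,0])

```text
time_s: 8.9
tcp_pos: [539.3, 55.1, 126.4]
orientation: [3.141, -0.0, 0.312]
force: [0.1, 0.3, 2.0]
width: -0.003
finger_force: 1.8
```

send_rows(moves=[0,0,0.01,0,0,0,0,0,0.01,0,0,0,0,0,0,0,0,0,0,0,0,0,0,0,0,0,0,0,0,0])

```text
time_s: 9.4
tcp_pos: [539.3, 55.0, 124.4]
orientation: [3.141, -0.0, 0.312]
force: [-0.6, 0.1, 4.4]
width: 0.001
finger_force: 2.3
```

The tall plunger is pressed about 5.6 mm, with the same force trend as the short one. Now I'll withdraw.

send_rows(moves=[0,0,-0.05,0,0,0,0,0,-0.1,0,0,0,0,0,-0.2,0,0,0,0,0,-0.3,0,0,0,0,0,-0.3,0,0,0])

```text
time_s: 9.9
tcp_pos: [538.3, 55.0, 220.0]
orientation: [-3.141, 0.002, 0.312]
force: [0.0, 0.3, -0.3]
width: -0.005
finger_force: 0.0
```

send_rows(moves=[0,0,-0.2,0,0,0,0,0,0,0,0,0,0,0,0,0,0,0,0,0,0,0,0,0,0,0,0,0,0,0])

```text
time_s: 10.4
tcp_pos: [538.3, 54.9, 237.9]
orientation: [-3.141, 0.003, 0.312]
force: [-0.0, 0.6, -0.2]
width: 0.001
finger_force: 0.0
```

Run:
```python
from rig import vision
import cv2
cv2.imwrite("pics/p4.png",cv2.resize(vision.camera("scene")["img"][155:335,110:350],(800,600)))
```

```text
(no output)
```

View pics/p4.png

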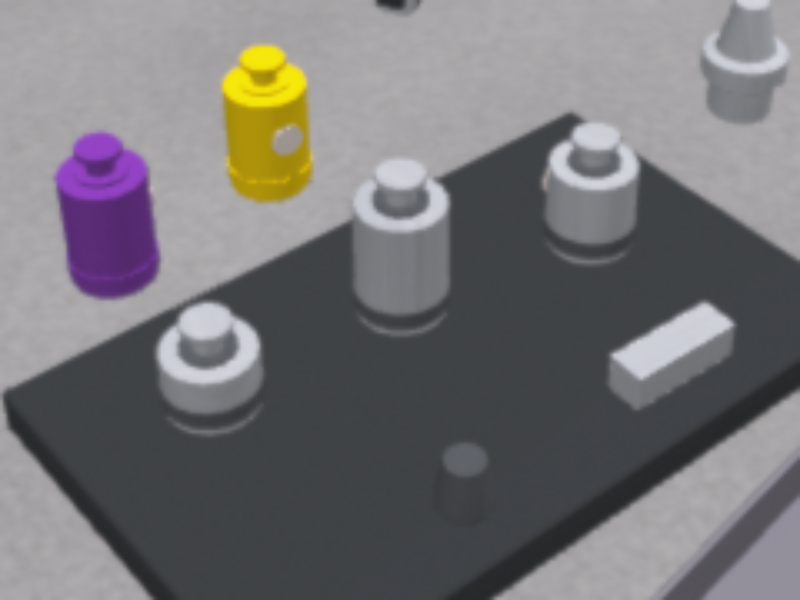

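All three plungers are up, at (206,325), (401,178) and (595,137). Nothing has moved and the gripper is clear above.

```bash
python3 -c "
from rig import hand_in
print(hand_in())"
```

```text
the job is handed in; nothing more can be done
None
```

I pressed the short setter's plunger and then the tall setter's about half-way (5–6 mm); both sprang back, the last picture shows nothing displaced, and the job is handed in (no verdict was returned).

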